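# Lay out the mended toy parts to cure

### The job

Lay out the mended wooden toy parts to cure. In the four-cornered pocket of the metal jig stack the square block, then the square spacer frame, then the round disc, each squarely and flat on the one before; and stack all the planks flat on the square plywood board as a log-cabin tower: two to a layer, one along each of two opposite sides of the board with their edges and ends in line with the board's to within about a centimetre, each layer crosswise to the one below, and an odd last plank likewise along one side. Planks and jig parts may be done in any turn; leave the bowl, tape roll, glue bottle and meter where they are.

Things in the scene. Friction and masses are not known exactly. Their poses are not given: they have to be found in the camera images.
- plank1: wooden plank, 110 x 22 x 15 mm, lying flat on its 22 mm wide face; origin at its centre (7.5 mm above what it lies on), x along its length, y across its width. Four to six planks are present.
- plank2: wooden plank, 110 x 22 x 15 mm, lying flat on its 22 mm wide face; origin at its centre (7.5 mm above what it lies on), x along its length, y across its width. Four to six planks are present.
- plank3: wooden plank, 110 x 22 x 15 mm, lying flat on its 22 mm wide face; origin at its centre (7.5 mm above what it lies on), x along its length, y across its width. Four to six planks are present.
- plank4: wooden plank, 110 x 22 x 15 mm, lying flat on its 22 mm wide face; origin at its centre (7.5 mm above what it lies on), x along its length, y across its width. Four to six planks are present.
- plank5: wooden plank, 110 x 22 x 15 mm, lying flat on its 22 mm wide face; origin at its centre (7.5 mm above what it lies on), x along its length, y across its width. Four to six planks are present.
- plank6: wooden plank, 110 x 22 x 15 mm, lying flat on its 22 mm wide face; origin at its centre (7.5 mm above what it lies on), x along its length, y across its width. Four to six planks are present.
- board: square plywood drying board, 110 x 110 x 10 mm, fixed to the desk; origin at the centre of its underside (on the desk), x and y parallel to its sides, top face at z = 10 mm. Planks lying in line with its sides have their centres 44 mm from its middle; 110 mm plank = side of the board. Either pair of sides may take the first layer.
- jig: aluminium gluing jig fixed to the desk: plate 92 x 92 x 8 mm with four L-shaped corner posts that rise 38 mm above the plate (top at 46 mm) and leave a square pocket 61 x 61 mm; between the posts each of the four sides is open over 37 mm, for the fingers. Origin at the centre of the underside, on the desk; x and y parallel to the pocket's sides; pocket floor at z = 8 mm.
- body: square wooden block, 56 x 56 x 20 mm high, same both ways up; goes into the pocket first. Origin at its centre, x and y parallel to its sides, z up.
- spacer: square wooden frame, 56 x 56 x 10 mm high, with a 30 mm square window; goes on the block. Origin at its centre, x and y parallel to its sides, z up.
- disc: round wooden disc, diameter 56 mm, 14 mm high; goes on the spacer. Origin at its centre, z up along its axis.
- bowl: white ceramic bowl, 90 mm wide, 45 mm high, beyond the work; leave alone. Origin at the centre of its underside.
- tape: roll of tape lying flat, 90 mm wide, 19 mm high; leave alone. Origin at the centre of its underside.
- glue: glue bottle, 40 mm wide, 62 mm high; leave alone. Origin at the centre of its underside.
- meter: black test meter lying flat, 75 x 135 x 32 mm (x, y, z); leave alone. Origin at the centre of its underside.
Mind the look-alikes: they are no part of the job. Of the things that look like the jig, take the one that is farthest from the robot's base at the start.

How it is judged (in metres and radians):
On the way, in this order (a step that is already met when the one before it is completed fails the run):
1. the square block lies flat on the floor of the jig's pocket (horizontal distance between body and jig below 0.0055 m and z of body in the frame of jig between 0.014 and 0.022 m and (angle between body's own z axis and vertical below 0.1 rad or angle between body's own z axis and vertical above 3.04 rad) and (angle between the x axis of body and the x axis of jig, either way round below 0.14 rad or angle between the x axis of body and the y axis of jig, either way round below 0.14 rad)), for 0.2 s.
2. the spacer frame lies flat and square on the block in the pocket (horizontal distance between spacer and jig below 0.0055 m and z of spacer in the frame of jig between 0.029 and 0.037 m and (angle between spacer's own z axis and vertical below 0.1 rad or angle between spacer's own z axis and vertical above 3.04 rad) and (angle between the x axis of spacer and the x axis of jig, either way round below 0.14 rad or angle between the x axis of spacer and the y axis of jig, either way round below 0.14 rad)), for 0.2 s.
3. the disc lies flat on the spacer in the pocket (horizontal distance between disc and jig below 0.0055 m and z of disc in the frame of jig between 0.041 and 0.049 m and (angle between disc's own z axis and vertical below 0.1 rad or angle between disc's own z axis and vertical above 3.04 rad)), for 0.2 s.
At the end, for the whole second after the job is handed in: Block, spacer, disc stacked in the pocket: within 5.5 mm of its middle, 4 mm of height, 0.1 rad of level, 0.14 rad of square. Each plank along a side of the board: 44 +-10 mm from its middle, within 11 mm lengthwise, 0.15 rad, 5 mm of layer height, layers crosswise. All released, at rest (all of step 1 and all of step 2 and all of step 3 and ((((angle between the x axis of plank1 and the x axis of board, either way round below 0.15 rad and x of plank1 in the frame of board between -0.011 and 0.011 m and horizontal distance between plank1 and board between 0.034 and 0.054 m and z of plank1 in the frame of board between 0.0125 and 0.0225 m) or (angle between the x axis of plank1 and the y axis of board, either way round below 0.15 rad and y of plank1 in the frame of board between -0.011 and 0.011 m and horizontal distance between plank1 and board between 0.034 and 0.054 m and z of plank1 in the frame of board between 0.0275 and 0.0375 m) or (angle between the x axis of plank1 and the x axis of board, either way round below 0.15 rad and x of plank1 in the frame of board between -0.011 and 0.011 m and horizontal distance between plank1 and board between 0.034 and 0.054 m and z of plank1 in the frame of board between 0.0425 and 0.0525 m)) and ((angle between the x axis of plank2 and the x axis of board, either way round below 0.15 rad and x of plank2 in the frame of board between -0.011 and 0.011 m and horizontal distance between plank2 and board between 0.034 and 0.054 m and z of plank2 in the frame of board between 0.0125 and 0.0225 m) or (angle between the x axis of plank2 and the y axis of board, either way round below 0.15 rad and y of plank2 in the frame of board between -0.011 and 0.011 m and horizontal distance between plank2 and board between 0.034 and 0.054 m and z of plank2 in the frame of board between 0.0275 and 0.0375 m) or (angle between the x axis of plank2 and the x axis of board, either way round below 0.15 rad and x of plank2 in the frame of board between -0.011 and 0.011 m and horizontal distance between plank2 and board between 0.034 and 0.054 m and z of plank2 in the frame of board between 0.0425 and 0.0525 m)) and ((angle between the x axis of plank3 and the x axis of board, either way round below 0.15 rad and x of plank3 in the frame of board between -0.011 and 0.011 m and horizontal distance between plank3 and board between 0.034 and 0.054 m and z of plank3 in the frame of board between 0.0125 and 0.0225 m) or (angle between the x axis of plank3 and the y axis of board, either way round below 0.15 rad and y of plank3 in the frame of board between -0.011 and 0.011 m and horizontal distance between plank3 and board between 0.034 and 0.054 m and z of plank3 in the frame of board between 0.0275 and 0.0375 m) or (angle between the x axis of plank3 and the x axis of board, either way round below 0.15 rad and x of plank3 in the frame of board between -0.011 and 0.011 m and horizontal distance between plank3 and board between 0.034 and 0.054 m and z of plank3 in the frame of board between 0.0425 and 0.0525 m)) and ((angle between the x axis of plank4 and the x axis of board, either way round below 0.15 rad and x of plank4 in the frame of board between -0.011 and 0.011 m and horizontal distance between plank4 and board between 0.034 and 0.054 m and z of plank4 in the frame of board between 0.0125 and 0.0225 m) or (angle between the x axis of plank4 and the y axis of board, either way round below 0.15 rad and y of plank4 in the frame of board between -0.011 and 0.011 m and horizontal distance between plank4 and board between 0.034 and 0.054 m and z of plank4 in the frame of board between 0.0275 and 0.0375 m) or (angle between the x axis of plank4 and the x axis of board, either way round below 0.15 rad and x of plank4 in the frame of board between -0.011 and 0.011 m and horizontal distance between plank4 and board between 0.034 and 0.054 m and z of plank4 in the frame of board between 0.0425 and 0.0525 m)) and ((angle between the x axis of plank5 and the x axis of board, either way round below 0.15 rad and x of plank5 in the frame of board between -0.011 and 0.011 m and horizontal distance between plank5 and board between 0.034 and 0.054 m and z of plank5 in the frame of board between 0.0125 and 0.0225 m) or (angle between the x axis of plank5 and the y axis of board, either way round below 0.15 rad and y of plank5 in the frame of board between -0.011 and 0.011 m and horizontal distance between plank5 and board between 0.034 and 0.054 m and z of plank5 in the frame of board between 0.0275 and 0.0375 m) or (angle between the x axis of plank5 and the x axis of board, either way round below 0.15 rad and x of plank5 in the frame of board between -0.011 and 0.011 m and horizontal distance between plank5 and board between 0.034 and 0.054 m and z of plank5 in the frame of board between 0.0425 and 0.0525 m)) and ((angle between the x axis of plank6 and the x axis of board, either way round below 0.15 rad and x of plank6 in the frame of board between -0.011 and 0.011 m and horizontal distance between plank6 and board between 0.034 and 0.054 m and z of plank6 in the frame of board between 0.0125 and 0.0225 m) or (angle between the x axis of plank6 and the y axis of board, either way round below 0.15 rad and y of plank6 in the frame of board between -0.011 and 0.011 m and horizontal distance between plank6 and board between 0.034 and 0.054 m and z of plank6 in the frame of board between 0.0275 and 0.0375 m) or (angle between the x axis of plank6 and the x axis of board, either way round below 0.15 rad and x of plank6 in the frame of board between -0.011 and 0.011 m and horizontal distance between plank6 and board between 0.034 and 0.054 m and z of plank6 in the frame of board between 0.0425 and 0.0525 m))) or (((angle between the x axis of plank1 and the y axis of board, either way round below 0.15 rad and y of plank1 in the frame of board between -0.011 and 0.011 m and horizontal distance between plank1 and board between 0.034 and 0.054 m and z of plank1 in the frame of board between 0.0125 and 0.0225 m) or (angle between the x axis of plank1 and the x axis of board, either way round below 0.15 rad and x of plank1 in the frame of board between -0.011 and 0.011 m and horizontal distance between plank1 and board between 0.034 and 0.054 m and z of plank1 in the frame of board between 0.0275 and 0.0375 m) or (angle between the x axis of plank1 and the y axis of board, either way round below 0.15 rad and y of plank1 in the frame of board between -0.011 and 0.011 m and horizontal distance between plank1 and board between 0.034 and 0.054 m and z of plank1 in the frame of board between 0.0425 and 0.0525 m)) and ((angle between the x axis of plank2 and the y axis of board, either way round below 0.15 rad and y of plank2 in the frame of board between -0.011 and 0.011 m and horizontal distance between plank2 and board between 0.034 and 0.054 m and z of plank2 in the frame of board between 0.0125 and 0.0225 m) or (angle between the x axis of plank2 and the x axis of board, either way round below 0.15 rad and x of plank2 in the frame of board between -0.011 and 0.011 m and horizontal distance between plank2 and board between 0.034 and 0.054 m and z of plank2 in the frame of board between 0.0275 and 0.0375 m) or (angle between the x axis of plank2 and the y axis of board, either way round below 0.15 rad and y of plank2 in the frame of board between -0.011 and 0.011 m and horizontal distance between plank2 and board between 0.034 and 0.054 m and z of plank2 in the frame of board between 0.0425 and 0.0525 m)) and ((angle between the x axis of plank3 and the y axis of board, either way round below 0.15 rad and y of plank3 in the frame of board between -0.011 and 0.011 m and horizontal distance between plank3 and board between 0.034 and 0.054 m and z of plank3 in the frame of board between 0.0125 and 0.0225 m) or (angle between the x axis of plank3 and the x axis of board, either way round below 0.15 rad and x of plank3 in the frame of board between -0.011 and 0.011 m and horizontal distance between plank3 and board between 0.034 and 0.054 m and z of plank3 in the frame of board between 0.0275 and 0.0375 m) or (angle between the x axis of plank3 and the y axis of board, either way round below 0.15 rad and y of plank3 in the frame of board between -0.011 and 0.011 m and horizontal distance between plank3 and board between 0.034 and 0.054 m and z of plank3 in the frame of board between 0.0425 and 0.0525 m)) and ((angle between the x axis of plank4 and the y axis of board, either way round below 0.15 rad and y of plank4 in the frame of board between -0.011 and 0.011 m and horizontal distance between plank4 and board between 0.034 and 0.054 m and z of plank4 in the frame of board between 0.0125 and 0.0225 m) or (angle between the x axis of plank4 and the x axis of board, either way round below 0.15 rad and x of plank4 in the frame of board between -0.011 and 0.011 m and horizontal distance between plank4 and board between 0.034 and 0.054 m and z of plank4 in the frame of board between 0.0275 and 0.0375 m) or (angle between the x axis of plank4 and the y axis of board, either way round below 0.15 rad and y of plank4 in the frame of board between -0.011 and 0.011 m and horizontal distance between plank4 and board between 0.034 and 0.054 m and z of plank4 in the frame of board between 0.0425 and 0.0525 m)) and ((angle between the x axis of plank5 and the y axis of board, either way round below 0.15 rad and y of plank5 in the frame of board between -0.011 and 0.011 m and horizontal distance between plank5 and board between 0.034 and 0.054 m and z of plank5 in the frame of board between 0.0125 and 0.0225 m) or (angle between the x axis of plank5 and the x axis of board, either way round below 0.15 rad and x of plank5 in the frame of board between -0.011 and 0.011 m and horizontal distance between plank5 and board between 0.034 and 0.054 m and z of plank5 in the frame of board between 0.0275 and 0.0375 m) or (angle between the x axis of plank5 and the y axis of board, either way round below 0.15 rad and y of plank5 in the frame of board between -0.011 and 0.011 m and horizontal distance between plank5 and board between 0.034 and 0.054 m and z of plank5 in the frame of board between 0.0425 and 0.0525 m)) and ((angle between the x axis of plank6 and the y axis of board, either way round below 0.15 rad and y of plank6 in the frame of board between -0.011 and 0.011 m and horizontal distance between plank6 and board between 0.034 and 0.054 m and z of plank6 in the frame of board between 0.0125 and 0.0225 m) or (angle between the x axis of plank6 and the x axis of board, either way round below 0.15 rad and x of plank6 in the frame of board between -0.011 and 0.011 m and horizontal distance between plank6 and board between 0.034 and 0.054 m and z of plank6 in the frame of board between 0.0275 and 0.0375 m) or (angle between the x axis of plank6 and the y axis of board, either way round below 0.15 rad and y of plank6 in the frame of board between -0.011 and 0.011 m and horizontal distance between plank6 and board between 0.034 and 0.054 m and z of plank6 in the frame of board between 0.0425 and 0.0525 m)))) and linear speed of each of plank1, plank2, plank3, plank4, plank5, plank6, body, spacer, disc below 0.02 m/s); the robot touches nothing.
It fails at once if a bystander (bowl, tape roll, glue bottle, meter) is moved more than 3 cm (distance of any of bowl, tape, glue, meter from where it was at the start of the episode above 0.03 m).
Of plank1, plank2, plank3, plank4, plank5, plank6 only 4 to 6 are there at a start; the rules pass over those that are not, and their reading is None.
At some moment in a run one of body, spacer, disc may be knocked a few centimetres aside while the robot is not near it.
Once in a run the grip may slacken for a moment while it holds something.
It also fails if it takes over 210 s, if anything falls off the work surface, if the arm or the gripper's body presses on something with over 40 N, if the wrist force passes 120 N, or if a joint passes its speed limit or range.

### The arm

A 6-joint arm with a two-finger parallel gripper is mounted at the origin on the work surface. World frame = base frame: x ahead of the robot, y to its left, z up, the work surface at z = 0. Lengths are in m, angles in degrees, forces in N, time in s.
With the tool pointing down it reaches from about 0.25 to 0.725 m from the base axis. Payload 4 kg.
Tool frame: the origin (TCP) lies at the very end of the fingers, on their centre line; the grasp point (between the pads) lies robot.grip_point_offset behind it (robot.grip_point_offset is the distance from the TCP to the grasp point, in m); z points along the fingers, y is the line along which they close (so a half turn about z gives the same grasp; the last joint's range is limited). The gripper opens to 85 mm and grips with 20 to 120 N. Pads are 22 mm wide; open, the fingers measure 114 mm over their backs; the gripper's body (76 mm by 85 mm) begins 54 mm behind the grasp point. The pads swing forward as they close: fully open they stand 13 mm farther back than shut.
Start: joints at [-75.057, 13.785, 0.286, 76.501, 0, 90], TCP at [0.129, -0.483, 0.231] pointing down, gripper open.
Joint ranges: [-155.79, 155.79], [-60.16, 107.12], [-62.33, 73.08], [-114, 123.19], [-81.49, 82.49], [-180, 180]. Speed limits (degrees/s): [159.86, 159.86, 180, 180, 180, 180].

### API

Orientations are given as [roll, pitch, yaw] about the fixed x, y, z axes, in that order (R = Rz(yaw) Ry(pitch) Rx(roll)).
In Python, from bench import robot gives the robot as it stands. The module is installed in compiled form; this text tells all that it offers. Calls block until the motion is done:
- robot.move_to(position, orientation): joint-space move of the TCP to a pose.
- robot.servo_line(position, ori=None, max_speed=0.15): straight line of the TCP; ori=None keeps the orientation; max_speed is the mean speed in m/s.
- robot.move_j(angles): joint-space move.
- robot.command_gripper(opening, f_grip=None): opening from 0.0 (shut) to 1.0 (fully open); f_grip is the grip in N (None keeps the last); returns when the fingers have stopped.
- robot.wait(seconds).
- robot.inverse_kinematics(position, orientation): joint angles nearest the present ones, or None.
- robot.grab_frame(name): name is "scene" or "top"; returns (picture, depth): 400x640x3 uint8, blue, green, red; 400x640 float32, m along the optical axis (not along the pixel's ray), 0 where there is no reading.
- robot.camera_info(name): a dict with "K" (3x3 intrinsics, pixels), "pose" (4x4, takes a point from camera to world coordinates). Camera axes: x right, y up, looking along -z (the intrinsics and any distortion apply to the point x, -y, -z); pixel columns grow to the right and rows downward; lengths in m; the calibration is good to about 2 mm. A picture is of the moment at which its call begins. camera_info takes no time and is no camera call.
A pose or a line that the arm cannot do raises robot.Unreachable and nothing moves.
- robot.sign_off(): hands the job in; it is judged then, once.
Readings, each from a call of its own:
- robot.get_clock(): time.
- robot.get_joint_pos(): joint angles.
- robot.get_dq(): joint speeds.
- robot.get_joint_torque(): joint torques, N m.
- robot.get_ee_pos(): TCP position.
- robot.get_tcp_rot(): TCP orientation.
- robot.get_contact_force(): force on the tool from outside, world axes, zero at the start.
- robot.get_ft_torque(): the same for the moment, N m.
- robot.get_opening(): opening from 0.0 (shut) to 1.0 (fully open).
- robot.get_finger_force(): force on a finger pad.
Only numpy, scipy, OpenCV 4.12 (cv2) and the standard library are available. Lean on these libraries where they do the work, as an engineer would, in place of code of your own. Each camera call takes 0.05 s, during which the arm holds its last target. There are 200 camera calls.

## Working session

There is one attempt and no reset: what is moved stays moved. The work goes in short steps, each a Python script; the robot and the scene stay as the last script left them, time stands still between calls to the robot, and variables do not carry over. Pictures are saved under pics/ and viewed, at most 14 in all, crops included, and the job is handed in when it is done.

```bash
mkdir -p pics; ls; python3 - <<'E'
from bench import robot
import cv2,numpy as np
for n in("scene","top"):
    p,d=robot.grab_frame(n); i=robot.camera_info(n)
    cv2.imwrite(f"pics/{n}0.png",p); np.savez(f"{n}0.npz",p=p,d=d)
    print(n,i, d.min(),d.max(),(d==0).mean())
print(robot.grip_point_offset,robot.get_clock(),robot.get_tcp_rot(),robot.get_opening())
E
```

```text
pics
scene {'K': array([[369.60163945,   0.        , 324.04889311],
       [  0.        , 369.60163945, 194.29316583],
       [  0.        ,   0.        ,   1.        ]]), 'pose': array([[ 0.66701527, -0.46571746,  0.58154783,  1.00194803],
       [ 0.74500891,  0.4245029 , -0.51454738, -0.45559357],
       [-0.00723504,  0.77646928,  0.63011358,  0.60052247],
       [ 0.        ,  0.        ,  0.        ,  1.        ]])} 0.0 3.1190028 0.00399609375
top {'K': array([[411.36888529,   0.        , 314.9991097 ],
       [  0.        , 411.36888529, 197.07971161],
       [  0.        ,   0.        ,   1.        ]]), 'pose': array([[ 0.01017867,  0.9993888 , -0.03344283,  0.43134059],
       [-0.99988632,  0.00980029, -0.01145892,  0.00495047],
       [-0.01112416,  0.03355567,  0.99937494,  1.04048393],
       [ 0.        ,  0.        ,  0.        ,  1.        ]])} 0.0 1.0733331 0.00400390625
0.0187 0.1 [-1.79892939e+02 -1.35595931e-03  1.49456010e+01] 0.9986628388604009
```

View pics/top0.png

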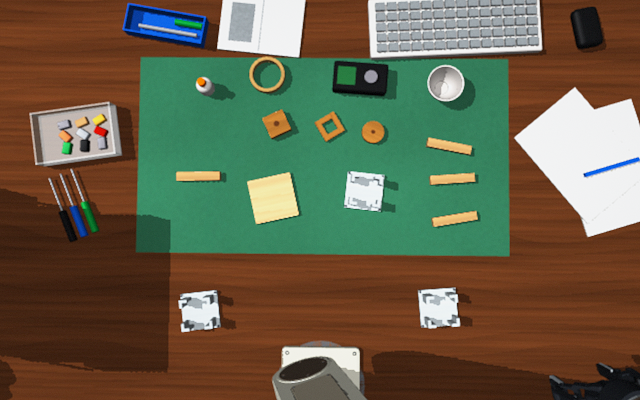

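View pics/scene0.png

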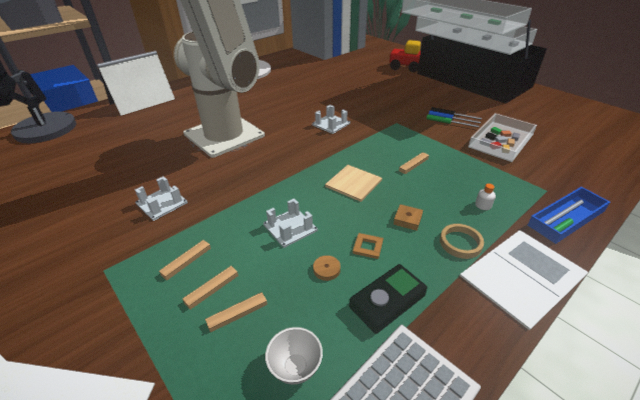

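Top view:
- **Jigs:** three look-alikes, at (364,191) on the mat, (200,311) and (439,308). The mat one is farthest from the base at about (320,360), so I take that.
- **Planks:** four, at (198,176), (450,145), (452,179) and (455,219). The board is at (273,198).
- **Parts:** block at (276,124), spacer at (330,126), disc at (373,132). Tape roll at (267,74) could be mistaken for a part.

The scene view shows the same set and no further planks.

```bash
cat > h.py <<'E'
from bench import robot
import cv2, numpy as np
S=4
H={'plank':.015,'board':.010,'body':.020,'spacer':.010,'disc':.014}
def rays(n,uv):
    i=robot.camera_info(n); K=i['K']; P=i['pose']
    uv=np.asarray(uv,float).reshape(-1,2)
    d=np.c_[(uv[:,0]-K[0,2])/K[0,0],-(uv[:,1]-K[1,2])/K[1,1],-np.ones(len(uv))]@P[:3,:3].T
    return P[:3,3],d
def plane(n,uv,z):
    o,d=rays(n,uv); return (o+d*((z-o[2])/d[:,2])[:,None])[:,:2]
def cloud(n,depth):
    v,u=np.mgrid[:400,:640]; o,d=rays(n,np.c_[u.ravel(),v.ravel()])
    return (o+d*depth.reshape(-1,1)).reshape(400,640,3)
def wood(p):
    hsv=cv2.cvtColor(cv2.resize(p,None,fx=S,fy=S,interpolation=cv2.INTER_CUBIC),cv2.COLOR_BGR2HSV)
    m=cv2.inRange(hsv,(8,60,75),(32,255,255)); return m
def px(c): return (c.reshape(-1,2)+.5)/S-.5
def ang(a): return (a+90)%180-90
def rect(pts):
    (c,(w,h),a)=cv2.minAreaRect((pts*1000).astype(np.float32))
    if w<h: w,h,a=h,w,a+90
    return np.array(c)/1000,w,h,ang(a)
def measure(p,box=(140,60,508,252)):
    """wood things on the mat, top view: list of (kind,centre,angle,w,h); planks may be raised: pass z later"""
    m=wood(p); k=np.zeros_like(m); x0,y0,x1,y1=[S*b for b in box]; k[y0:y1,x0:x1]=m[y0:y1,x0:x1]
    out=[]
    for c in cv2.findContours(k,cv2.RETR_EXTERNAL,cv2.CHAIN_APPROX_NONE)[0]:
        if cv2.contourArea(c)<S*S*100: continue
        q=px(c); _,w,h,_=rect(plane('top',q,.012))
        f=cv2.contourArea(c)/cv2.minAreaRect(c)[1][0]/cv2.minAreaRect(c)[1][1]
        r=w/h
        kind='plank' if r>3 else 'board' if h>95 else 'tape' if h>75 else 'disc' if f<.86 else 'sq'
        if kind=='sq':
            u,v=q.mean(0); mm=m[int(S*v),int(S*u)-2*S:int(S*u)+3*S]
            kind='spacer' if mm.mean()<128 else 'body'
        if kind=='tape': continue
        z=H[kind]; cc,w,h,a=rect(plane('top',q,z))
        n=robot.camera_info('top')['pose'][:3,3]
        out.append((kind,cc+.5*z*(cc-n[:2])/n[2],a,w,h,q.mean(0)))
    return out
def jig(p,depth):
    C=cloud('top',depth); m=((C[...,2]>.036)&(C[...,2]<.056)).astype(np.uint8)
    m[:150]=0;m[240:]=0;m[:,:325]=0;m[:,410:]=0
    return m,rect(plane('top',np.argwhere(m)[:,::-1],.046))
def look(): return robot.grab_frame('top')
E
python3 - <<'E'
from h import *
z=np.load('top0.npz');p,d=z['p'],z['d']
for o in measure(p): print(o[0],o[1].round(4),round(o[2],1),round(o[3],1),round(o[4],1),o[5].round())
m,r=jig(p,d); print(r,m.sum())
C=cloud('top',d)
print('mat z',C[200:240,180:240,2].mean(),C[200:240,180:240,2].std(),'board',C[185:210,262:285,2].mean(),'plate',C[186:196,358:370,2].mean())
g=cv2.resize(p[155:230,325:405],None,fx=6,fy=6,interpolation=cv2.INTER_CUBIC)
mm=cv2.resize(m[155:230,325:405]*255,None,fx=4,fy=4,interpolation=0)
w=cv2.cvtColor(cv2.resize(wood(p),(640,400))[60:252,140:508],cv2.COLOR_GRAY2BGR)
can=np.zeros((600,800,3),np.uint8); can[:450,:480]=g; can[:300,480:800]=mm[...,None]
can[405:597,430:798]=w
cv2.imwrite('pics/c1.png',can)
E
```

```text
plank [ 0.416  -0.3315] -79.9 114.1 24.2 [454. 218.]
plank [ 0.5163 -0.3258] -85.8 114.3 24.1 [452. 178.]
board [0.4634 0.1236] -77.1 111.5 111.2 [273. 198.]
plank [0.5171 0.3134] -88.7 111.3 24.2 [198. 176.]
plank [ 0.5985 -0.3181] 79.5 113.7 24.8 [449. 146.]
disc [ 0.6324 -0.1267] -33.1 57.1 56.8 [373. 132.]
spacer [ 0.6464 -0.0176] 31.3 58.5 58.4 [329. 126.]
body [0.6513 0.1166] -64.5 57.9 57.7 [276. 123.]
(array([ 0.48205322, -0.10418027]), 75.4959716796875, 75.08692932128906, 84.18167114257812) 169
mat z 0.005524159884685672 0.06697204381034332 board 0.011616417726225401 plate 0.008013132989736783
```

View pics/c1.png

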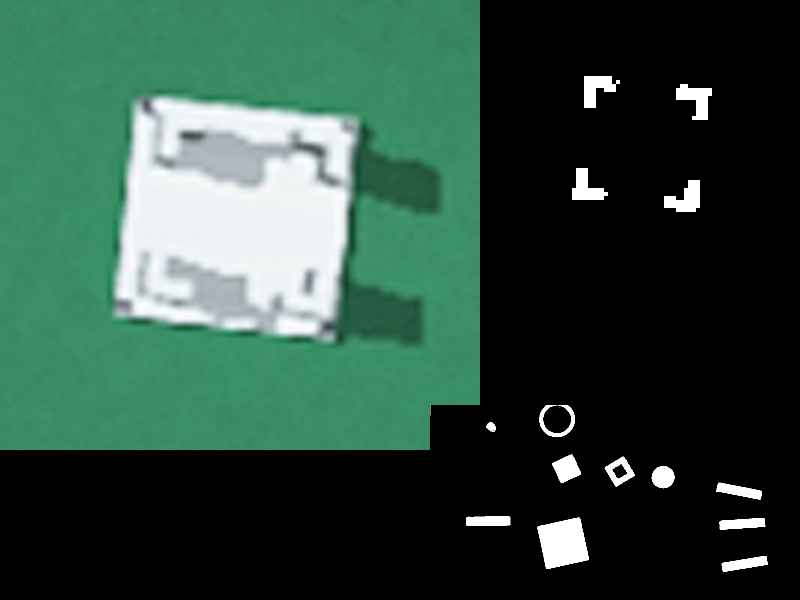

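The crop confirms the mat jig: square plate and four L-posts, with its centre near (364,191). The wood mask is clean. Next I'll add a plate-outline measurement and motion helpers, then move the first planks, whose placings also check the camera-to-robot offset.

```bash
cat >> h.py <<'E'
def plate(p):
    g=cv2.resize(p,None,fx=S,fy=S,interpolation=cv2.INTER_CUBIC)[150*S:235*S,325*S:410*S]
    sat=cv2.cvtColor(g,cv2.COLOR_BGR2HSV)
    m=cv2.inRange(sat,(0,0,60),(180,70,255))
    c=max(cv2.findContours(m,cv2.RETR_EXTERNAL,cv2.CHAIN_APPROX_NONE)[0],key=cv2.contourArea)
    q=px(c.reshape(-1,2)+np.array([325*S,150*S])); return rect(plane('top',q,.008))
HOV=.13
def yawfor(xy,a,lock=None):
    j=np.array(robot.get_joint_pos()); best=None
    for y in (a-360,a-180,a,a+180,a+360):
        if abs(y)>180: continue
        for z in (HOV,):
            k=robot.inverse_kinematics([*xy,z],[180,0,y])
            if k is None: continue
            k=np.array(k); s=np.abs(k-j).max()+(1000 if abs(k[5])>170 else 0)
            if best is None or s<best[0]: best=(s,y)
    return best[1]
def state(t=''): print(t,'t',round(robot.get_clock(),1),'open',round(robot.get_opening(),3),'ff',np.round(robot.get_finger_force(),1),'F',np.round(robot.get_contact_force(),1),'tcp',np.round(robot.get_ee_pos(),4))
def pick(xy,a,ztcp,o_app,f=60,hov=HOV):
    y=yawfor(xy,a); robot.command_gripper(o_app)
    robot.move_to([*xy,hov],[180,0,y]); robot.servo_line([*xy,ztcp],max_speed=.15)
    robot.command_gripper(0.,f); state('grip')
    robot.servo_line([*xy,hov],max_speed=.15); state('up')
def place(xy,a,ztcp,o_rel,hov=HOV):
    y=yawfor(xy,a); robot.move_to([*xy,hov],[180,0,y]); state('carried')
    robot.servo_line([*xy,ztcp+.015],max_speed=.15); robot.servo_line([*xy,ztcp],max_speed=.04); state('down')
    robot.command_gripper(o_rel); robot.servo_line([*xy,hov],max_speed=.2)
E
python3 - <<'E'
from h import *
import json
z=np.load('top0.npz');p=z['p']
print('plate',plate(p))
M=measure(p); b=[o for o in M if o[0]=='board'][0]
bc,ba=b[1],b[2]%90; print('board',bc,ba)
json.dump([list(bc),ba],open('board.json','w'))
t=np.radians(ba); e1=np.array([np.cos(t),np.sin(t)]); e2=np.array([-e1[1],e1[0]])
P=[o for o in M if o[0]=='plank']; P=sorted(P,key=lambda o:-o[1][0])
o=[q for q in P if q[1][1]<0][0]
pick(o[1],o[2],.004,.55)
place(bc+.044*e1,ba+90,.0155,.5)
robot.wait(.2)
o=[q for q in P if q[1][1]>0][0]
pick(o[1],o[2],.004,.55)
place(bc-.044*e1,ba+90,.0155,.5)
robot.move_to([.35,-.1,.25],[180,0,0])
p,d=look(); np.savez('t1.npz',p=p,d=d); cv2.imwrite('pics/t1.png',p)
state()
E
```

```text
plate (array([ 0.48300998, -0.10569577]), 94.71076202392578, 94.05583190917969, 84.23320770263672)
board [0.46341928 0.12361915] 12.931286811828613
grip t 3.8 open 0.234 ff 62.3 F [-0.2 -0.3  5.8] tcp [ 0.5996 -0.3186  0.0058]
up t 4.7 open 0.232 ff 61.6 F [ 0.5  0.7 -0.4] tcp [ 0.5977 -0.3177  0.1286]
carried t 6.4 open 0.236 ff 61.6 F [ 1.   0.5 -0.4] tcp [0.507  0.1327 0.1301]
down t 7.8 open 0.233 ff 62.0 F [-0.2  0.2  3.1] tcp [0.5065 0.1335 0.0157]
grip t 11.4 open 0.234 ff 61.7 F [-0.2 -0.4  5.3] tcp [0.5181 0.314  0.0056]
up t 12.3 open 0.234 ff 60.9 F [ 0.2  0.6 -0.8] tcp [0.5164 0.313  0.1288]
carried t 13.2 open 0.237 ff 60.9 F [-0.7 -0.9 -0.7] tcp [0.4216 0.1144 0.1302]
down t 14.6 open 0.232 ff 61.1 F [0.2 0.4 1. ] tcp [0.4207 0.1138 0.0155]
 t 16.9 open 0.5 ff 0.0 F [0.4 0.6 0.2] tcp [ 0.3498 -0.0995  0.249 ]
```

View pics/t1.png

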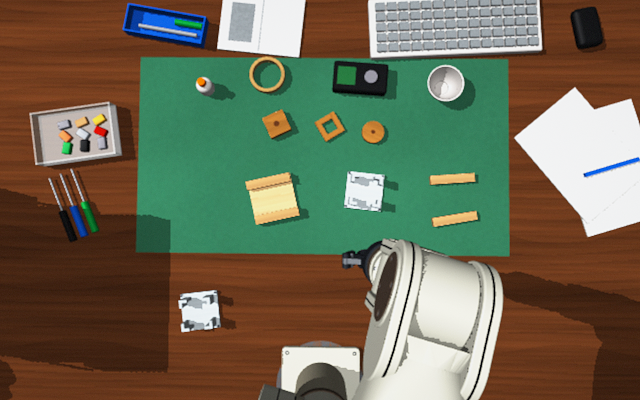

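Two planks lie along opposite sides of the board, at (270,182) and (277,214). The block, spacer and disc have not moved. Now I'll compare where the camera sees the placed planks with where the robot put them, and place the second layer.

```bash
cat >> h.py <<'E'
def raised(d,zlo,ztop,box):
    """top faces above zlo from depth, inside px box: rects on plane ztop"""
    C=cloud('top',d); m=((C[...,2]>zlo)&(C[...,2]<ztop+.008)).astype(np.uint8)
    x0,y0,x1,y1=box; k=np.zeros_like(m); k[y0:y1,x0:x1]=m[y0:y1,x0:x1]
    k=cv2.threshold(cv2.GaussianBlur(cv2.resize(k*255,None,fx=S,fy=S,interpolation=cv2.INTER_LINEAR),(0,0),S*.5),127,255,0)[1]
    return [rect(plane('top',px(c),ztop)) for c in cv2.findContours(k,cv2.RETR_EXTERNAL,cv2.CHAIN_APPROX_NONE)[0] if cv2.contourArea(c)>S*S*60]
def boardframe():
    import json
    bc,ba=json.load(open('board.json')); t=np.radians(ba); e1=np.array([np.cos(t),np.sin(t)])
    return np.array(bc),ba,e1,np.array([-e1[1],e1[0]])
E
python3 - <<'E'
from h import *
bc,ba,e1,e2=boardframe(); BX=(235,160,315,235)
def rep(d,zlo,zt):
    for r in raised(d,zlo,zt,BX):
        v=r[0]-bc; print('  plank e1 %.4f e2 %.4f ang %.1f  %.0fx%.0f'%(v@e1,v@e2,ang(r[3]-ba),r[1],r[2]))
z=np.load('t1.npz'); rep(z['d'],.0175,.025)
M=measure(z['p']); P=sorted([o for o in M if o[0]=='plank' and o[1][1]<-.2],key=lambda o:-o[1][0])
for s,o in zip((1,-1),P):
    pick(o[1],o[2],.006,.55)
    place(bc+s*.044*e2,ba,.006+.025+.001,.5)
robot.move_to([.35,-.1,.25],[180,0,0])
p,d=look(); np.savez('t2.npz',p=p,d=d); print('layer2'); rep(d,.033,.040)
for o in measure(p): print(o[0],o[1].round(4),round(o[2],1),round(o[3],1),round(o[4],1))
print(plate(p))
q,_=robot.grab_frame('scene')
cv2.imwrite('pics/t2.png',np.vstack([cv2.resize(p[100:240,220:480],(520,280)),cv2.resize(q[150:300,230:510],(520,280))]))
E
```

```text
plank e1 -0.0462 e2 -0.0008 ang -89.8  112x23
  plank e1 0.0416 e2 0.0029 ang -89.8  112x24
grip t 20.1 open 0.237 ff 60.6 F [-2.6 -0.1  5.6] tcp [ 0.5172 -0.3264  0.0076]
up t 21.1 open 0.232 ff 59.9 F [-0.2 -0.2  0.3] tcp [ 0.5155 -0.3254  0.1287]
carried t 22.9 open 0.231 ff 59.9 F [-1.1 -0.3  0.1] tcp [0.4541 0.1659 0.13  ]
down t 24.1 open 0.236 ff 60.5 F [-1.2 -0.7  5.3] tcp [0.454  0.1666 0.0326]
grip t 28.5 open 0.231 ff 60.2 F [0.1 0.9 5.2] tcp [ 0.4168 -0.3321  0.0074]
up t 29.4 open 0.236 ff 59.5 F [-0.5 -0.1 -0.7] tcp [ 0.4153 -0.3309  0.129 ]
carried t 31.0 open 0.231 ff 59.5 F [ 0.2  0.8 -0.9] tcp [0.4734 0.08   0.1299]
down t 32.2 open 0.232 ff 60.0 F [-0.1 -0.5  4.5] tcp [0.4736 0.0808 0.0324]
layer2
  plank e1 -0.0035 e2 0.0447 ang 0.1  111x25
  plank e1 -0.0037 e2 -0.0428 ang 0.1  111x24
board [0.4618 0.1254] -77.1 117.9 115.0
disc [ 0.6324 -0.1267] -33.2 57.1 56.8
spacer [ 0.6465 -0.0176] -58.8 58.5 58.4
body [0.6513 0.1166] -64.5 57.9 57.7
(array([ 0.48301343, -0.10566191]), 94.77881622314453, 94.05587005615234, 84.23324584960938)
```

View pics/t2.png

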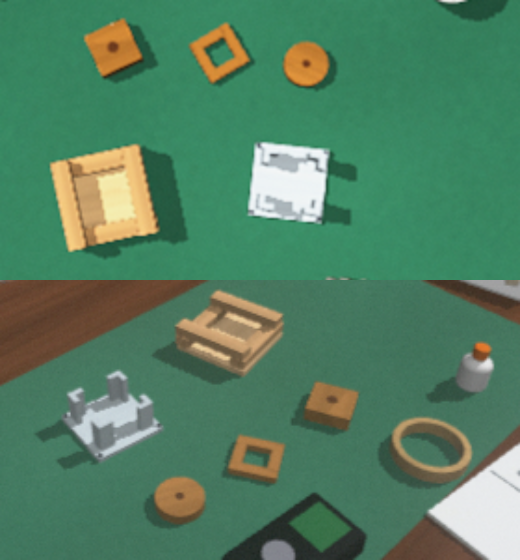

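The tower is complete, with four planks in two crossed layers, all within about 4 mm. The robot-to-camera offset is about (-2.45, +0.4) mm, which I'll correct for. Next the block goes into the pocket, lowered under force watch.

```bash
cat >> h.py <<'E'
OFF=np.array([.00245,-.0004])
CARRY=.085
def find(kind):
    p,d=look(); return [o for o in measure(p) if o[0]==kind]
def down(xy,z,lim=8,step=.003):
    """straight down in small steps; stops on upward force; returns reached z"""
    f0=np.array(robot.get_contact_force()); cur=robot.get_ee_pos()[2]
    while cur>z+1e-4:
        cur=max(z,cur-step); robot.servo_line([*xy,cur],max_speed=.04)
        f=np.array(robot.get_contact_force())-f0
        if f[2]>lim or np.hypot(*f[:2])>lim: print('contact',cur,f.round(1)); return cur
    return cur
def jigpart(kind,jxy,ja,zpick,floor,a=None,o_app=.8,o_rel=.75,f=60):
    o=find(kind); print(kind,[(x[1].round(4),round(x[2],1)) for x in o]); o=o[0]
    xy=o[1]+OFF; a=o[2] if a is None else a
    # pick turn nearest to jig turn
    a=min((a+90*k for k in range(-2,3)),key=lambda v:abs(v-ja))
    y=yawfor(xy,a); turn=ja-a
    robot.command_gripper(o_app); robot.move_to([*xy,.12],[180,0,y]); robot.servo_line([*xy,zpick],max_speed=.1)
    robot.command_gripper(0.,f); state('grip')
    robot.servo_line([*xy,CARRY],max_speed=.12); state('up')
    robot.servo_line([*jxy,CARRY],ori=[180,0,y+turn],max_speed=.15); robot.wait(.2); state('over')
    return zpick+floor
E
python3 - <<'E'
from h import *
import json
z=np.load('t2.npz'); d=z['d']; C=cloud('top',d); m=((C[...,2]>.041)&(C[...,2]<.056)).astype(np.uint8)*255
m[:150]=0;m[240:]=0;m[:,:325]=0;m[:,410:]=0
k=cv2.threshold(cv2.GaussianBlur(cv2.resize(m,None,fx=S,fy=S,interpolation=cv2.INTER_LINEAR),(0,0),2),127,255,0)[1]
posts=rect(plane('top',px(cv2.findNonZero(k)),.046)); pl=plate(z['p']); print(posts,pl)
pl0=pl[0]+.5*.008*(pl[0]-[.431,.005])/1.04; jc=(pl0+posts[0])/2+OFF; print(pl0,jc)
ja=pl[3]-90; json.dump([list(jc),ja],open('jig.json','w'))
zt=jigpart('body',jc,ja,.002,.008)
r=down(jc,zt+.001); state('down')
E
```

```text
(array([ 0.48211877, -0.10438522]), 77.06340026855469, 76.80941009521484, 83.98408508300781) (array([ 0.48301343, -0.10566191]), 94.77881622314453, 94.05587005615234, 84.23324584960938)
[ 0.48321348 -0.10608753] [ 0.48511613 -0.10563637]
body [(array([0.6514, 0.1166]), -64.5)]
grip t 39.2 open 0.637 ff 65.9 F [ 0.1 -0.3  5.3] tcp [0.6549 0.1164 0.0035]
up t 40.1 open 0.637 ff 65.3 F [-0.3  0.2 -0.3] tcp [0.6531 0.116  0.084 ]
over t 42.3 open 0.631 ff 65.3 F [ 0.7 -0.2  0.1] tcp [ 0.4853 -0.1053  0.0849]
down t 48.5 open 0.641 ff 65.8 F [-0.5  0.6  3.8] tcp [ 0.4853 -0.1057  0.0114]
```

The block went in without contact and rests on the floor of the pocket. I'll release it and check.

```bash
cat >> h.py <<'E'
def loadjig():
    import json; jc,ja=json.load(open('jig.json')); return np.array(jc),ja
def release(jc,o_rel=.75,name=None):
    robot.command_gripper(o_rel); robot.servo_line([*jc,.13],max_speed=.12)
    robot.move_to([.35,-.1,.25],[180,0,0]); p,d=look(); q,_=robot.grab_frame('scene')
    np.savez(name+'.npz',p=p,d=d)
    if name: cv2.imwrite(f'pics/{name}.png',np.vstack([cv2.resize(p[100:240,220:480],(520,280)),cv2.resize(q[150:300,230:510],(520,280))]))
    # wood in the jig
    m=wood(p); k=np.zeros_like(m); k[155*S:230*S,325*S:405*S]=m[155*S:230*S,325*S:405*S]
    c=cv2.findContours(k,cv2.RETR_EXTERNAL,cv2.CHAIN_APPROX_NONE)[0]; c=max(c,key=cv2.contourArea); return c,p,d
E
python3 - <<'E'
from h import *
jc,ja=loadjig()
c,p,d=release(jc,name='b1')
r=rect(plane('top',px(c),.028)); print('block in cam',r,'vs jig cam',jc-OFF); C=cloud('top',d)
print('z',np.median(C[186:196,358:370,2]))
for o in measure(p): print(o[0],o[1].round(4),round(o[2],1),round(o[3],1),round(o[4],1))
E
```

```text
block in cam (array([ 0.48037167, -0.10559023]), 58.3275032043457, 56.98202896118164, 84.68222045898438) vs jig cam [ 0.48266613 -0.10523637]
z 0.02785001910602347
body [ 0.4812 -0.1075] 84.7 58.8 57.4
board [0.4618 0.1255] -77.1 117.9 115.0
disc [ 0.6329 -0.1269] -89.5 57.6 56.1
spacer [ 0.6465 -0.0176] 31.3 58.5 58.4
```

View pics/b1.png

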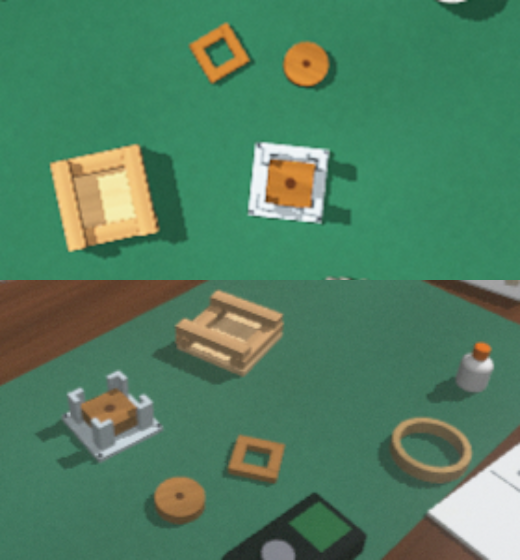

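The block sits flat and square in the pocket, at about (364,191), with its top at z 27.9 mm. The other parts are unmoved. Now the spacer.

```bash
python3 - <<'E'
from h import *
jc,ja=loadjig()
zt=jigpart('spacer',jc,ja,-.001,.028)
if robot.get_opening()>.55:
    robot.servo_line([*jc,zt+.022],max_speed=.1)
    r=down(jc,zt+.001); state('down')
    if r<zt+.004:
        c,p,d=release(jc,name='s1'); C=cloud('top',d)
        print('rect',rect(plane('top',px(c),.038)),'z',np.percentile(C[180:202,352:376,2],[10,50,90]))
        for o in measure(p): print(o[0],o[1].round(4),round(o[2],1),round(o[3],1),round(o[4],1))
E
```

```text
spacer [(array([ 0.6465, -0.0176]), -58.8)]
grip t 54.0 open 0.632 ff 63.5 F [-0.5 -0.3  5.6] tcp [ 6.501e-01 -1.800e-02  6.000e-04]
up t 54.8 open 0.631 ff 62.9 F [-1.   0.3  0. ] tcp [ 0.6481 -0.018   0.0839]
over t 56.4 open 0.633 ff 62.9 F [ 0.   0.4 -0.9] tcp [ 0.4856 -0.1054  0.0849]
down t 58.7 open 0.629 ff 63.4 F [-0.6 -0.   4.3] tcp [ 0.4856 -0.1058  0.0285]
rect (array([ 0.4821846 , -0.10562723]), 59.9543571472168, 59.37534713745117, -5.54547119140625) z [0.02617686 0.03686455 0.03972703]
body [ 0.4836 -0.1087] -5.5 61.0 60.4
board [0.4618 0.1254] -77.1 117.9 115.0
disc [ 0.6324 -0.1267] -33.1 57.1 56.8
```

```bash
ls pics
```

```text
b1.png
c1.png
s1.png
scene0.png
t1.png
t2.png
top0.png
```

```bash
python3 - <<'E'
from h import *
jc,ja=loadjig()
zt=jigpart('disc',jc,ja,.001,.038,a=ja)
if robot.get_opening()>.55:
    robot.servo_line([*jc,zt+.015],max_speed=.1)
    r=down(jc,zt+.001); state('down')
    if r<zt+.004:
        c,p,d=release(jc,name='d1'); C=cloud('top',d)
        print('rect',rect(plane('top',px(c),.052)),'z',np.percentile(C[180:202,352:376,2],[10,50,90]))
        for o in measure(p): print(o[0],o[1].round(4),round(o[2],1),round(o[3],1),round(o[4],1))
E
```

```text
disc [(array([ 0.6324, -0.1267]), -33.1)]
grip t 65.2 open 0.625 ff 63.1 F [-0.3  0.1  6.4] tcp [ 0.636  -0.1273  0.0027]
up t 66.0 open 0.622 ff 62.8 F [-0.3 -0.1 -0.5] tcp [ 0.6341 -0.1269  0.084 ]
over t 67.4 open 0.62 ff 62.8 F [ 1.4 -0.3 -1.7] tcp [ 0.4857 -0.1057  0.0849]
down t 69.1 open 0.62 ff 63.3 F [-1.5  1.1  4.4] tcp [ 0.4854 -0.1057  0.0407]
rect (array([ 0.48144937, -0.10403297]), 58.94343948364258, 58.335693359375, -5.89141845703125) z [0.03668412 0.05107629 0.05383757]
body [ 0.4836 -0.1086] -5.9 60.9 60.2
board [0.4618 0.1254] -77.1 117.9 115.0
```

View pics/d1.png

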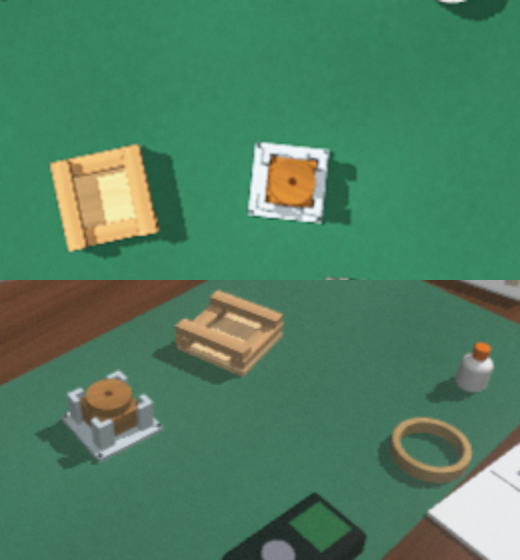

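The disc lies on the spacer within the posts, at about (365,191), and the tower is intact. I'll do a numeric check of the disc's centre and tilt, then hand in.

```bash
python3 - <<'E'
from h import *
jc,ja=loadjig(); bc,ba,e1,e2=boardframe()
p,d=look(); C=cloud('top',d); m=(C[...,2]>.0475)&(C[...,2]<.06); m[:150]=0;m[240:]=0;m[:,:325]=0;m[:,410:]=0
q=C[m]; print(len(q),'area mm2',len(q)*(.99/411.4*1000)**2)
X=np.c_[q[:,:2]-q[:,:2].mean(0),np.ones(len(q))]; s=np.linalg.lstsq(X,q[:,2],rcond=None)[0]
pos=q[:,:2].mean(0); print('centre',pos,'jig cam',jc-OFF,'diff mm',1000*(pos-jc+OFF),'tilt',s[:2],'z',s[2])
ok=np.hypot(*(pos-jc+OFF))<.0045 and np.hypot(*s[:2])<.08 and abs(s[2]-.052)<.003
for r in raised(d,.033,.040,(235,160,315,235)):
    v=r[0]-bc; print('  plank e1 %.4f e2 %.4f ang %.1f'%(v@e1,v@e2,ang(r[3]-ba)))
state()
if ok: print(robot.sign_off())
E
```

```text
446 area mm2 2582.7161199919933
centre [ 0.48064788 -0.10471611] jig cam [ 0.48266613 -0.10523637] diff mm [-2.01824401  0.52026428] tilt [-0.00288255  0.01181082] z 0.051585124435443205
  plank e1 -0.0035 e2 0.0448 ang 0.1
  plank e1 -0.0037 e2 -0.0429 ang -0.1
 t 73.0 open 0.751 ff 0.0 F [0.2 1.2 0. ] tcp [ 0.35   -0.1     0.2499]
the job is handed in; nothing more can be done
None
```

I handed the job in at 73 s: block, spacer and disc are stacked in the jig pocket (disc measured 2 mm off centre, level), and all four planks form a two-layer crossed tower within 4 mm; the hand-in returned no verdict.

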